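# Turn a board over in the turning frame, lock it and lay in its rubber feet

## Robot

A 6-joint arm with a two-finger parallel gripper is mounted at the origin on the work surface. World frame = base frame: x ahead of the robot, y to its left, z up, the work surface at z = 0. Lengths are in mm, angles in degrees, forces in N, time in s.
With the tool pointing down it reaches from about 300 to 775 mm from the base axis. Payload 14.6 kg.
Tool frame: the origin (TCP) lies on the centre line of the jaws, within the pads' length; the fingertips stand 17 mm ahead of it and the grasp point (between the pads) lies 2 mm behind it; z points along the fingers, y is the direction in which the jaws open and shut (so a half turn about z gives the same grasp; the last joint's range is limited). The gripper opens to 85 mm and grips with 20 to 120 N. Pads are 22 mm wide; open, the fingers measure 114 mm over their backs; the gripper's body (76 mm by 85 mm) begins 54 mm behind the grasp point. The pads swing forward as they close: fully open they stand 13 mm farther back than shut.
Start: joints at [-76.983, 17.183, 87.147, -0, 75.671, -3.816], TCP at [159.268, -526.425, 248.281] pointing down, gripper open.
Joint ranges: [-173.82, 173.82], [-45.26, 126.66], [13.44, 144.39], [-59.66, 239.66], [0, 175.72], [-146.38, 146.38]. Speed limits (degrees/s): [127.2, 127.2, 147.25, 180, 180, 180].

## Interface

Orientations are given as [roll, pitch, yaw] about the fixed x, y, z axes, in that order (R = Rz(yaw) Ry(pitch) Rx(roll)).
In Python, from workcell import r gives the robot as it stands. The module is installed in compiled form; this text tells all that it offers.
- The arm moves only by the shell command python3 -m creep 'ROWS'. ROWS is JSON, a list of rows, each an object of numbers: "gripper": the closure, from -1 (fully open) to 1 (shut); "tx", "ty", "tz": the shift along the tool's x, y, z in mm; "spin": the turn about the tool's z in rad. A call has 1 to 8 rows; each row shifts and turns the commanded pose from where the row before left it, along the tool's axes as they then stand; what a row does not reach is not made up. A row lasts 1/8 s, in which the tool goes at most 62.5 mm and 10.7 degrees, less where a joint would pass 70% of its speed; a pose out of reach is approached as far as the arm can. A call is refused whole if a number of a shift passes 62.5 or a number of a turn 0.188, either way. A call with a gripper value outside its range is refused whole. The fingers move at their own pace and stop on an object; the grip force is fixed at half the most. Time passes only in rows, so rows that do not move let the fingers close. It gives the time, the measured TCP pose, the force and the opening at its end, in the units of the state.
- r.read_state(): the state, without advancing time (a new reading comes with each control period).
- r.read_camera(name): name is "side" or "top" or "wrist"; returns the picture (400x640x3 uint8, red, green, blue); there is no depth.
- r.camera_params(name): a dict with "camera_matrix" (3x3 intrinsics, pixels), "R" (3x3) and "t" (3): a world point X has camera coordinates R X + t; the wrist camera has in their place "hand_eye" (4x4, takes a point from camera to tool coordinates, whose origin is the TCP and whose axes are the flange's). Camera axes: x right, y down, z forward; pixel columns grow to the right and rows downward; lengths in mm; the calibration is good to about 2 mm. A picture is of the moment at which its call begins: read the wrist's pose just before it. camera_params takes no time and is no camera call.
- r.finish_job(): hands the job in, once; it reports no verdict.
The state is a dict: "time": time; "joint_positions": joint angles; "joint_vel": joint speeds; "joint_torque": joint torques, N m; "tcp_pos": TCP position; "ee_rot": TCP orientation; "contact_force": force on the tool from outside, world axes, zero at the start; "ft_torque": the same for the moment, N m; "finger_gap": opening from 0.0 (shut) to 1.0 (fully open).
Only numpy, scipy, OpenCV 4.12 (cv2) and the standard library are available. Lean on these libraries where they do the work, as an engineer would, in place of code of your own. Each camera call takes 0.05 s, during which the arm holds its last target. There are 200 camera calls.

## Task

The wooden board in the turning frame still needs its last two rubber feet. Turn the board about its long axis until it lies level in the frame with its two empty recesses facing up, then tighten the wing knob on the frame fully so that the board is locked, and only then put the two loose rubber feet into the two empty recesses, each upright and fully home. Leave everything else on the bench where it is.

Things in the scene. Friction and masses are not known exactly. Their poses are not given: they have to be found in the camera images.
- frame: Turning frame, fixed to the bench. Origin on the bench under the board's middle; y along the board's long axis, x across it (away from the robot), z up. Turning axis: along y, 130 mm up. Two grey end stands at y = +-168 mm (46 x 28 mm, 153 mm high, feet 150 mm along x); the wing knob is on top of the one at y = -168 mm. A round hand nut ends at y = +206 mm. Two rods join the stands near the bench.
- board_mid (a point): Middle of the wooden board, on the turning axis; z is the normal of the recessed side, y the long axis. 110 (x) x 240 (y) x 20 mm: recessed face at z = +10 mm, long edges at x = +-55 mm. Jaws 64 mm wide grip the ends from |y| = 110 mm, 6.5 mm above the face. Two feet are already glued in at x = +33, y = +-85 mm, 12 mm above the face. The face within |y| < 60 mm is bare and may be pushed.
- board (a joint): Turn of the board about frame y, rad. 0 = level, recessed side up. Positive: the edge x = -55 mm (beside the empty recesses) is raised; at 1.57 that edge is on top and the recessed side faces frame +x, away from the robot; above 1.57 it leans over to the far side. Starts at 0.75 to 1.9. Unlocked it turns stiffly (about 2 N at the edge) and stays where it is left.
- lock_knob (a joint): Turn of the wing knob, rad: 0 = loose, 1.5 = its stop, fully tight. Tightens clockwise seen from above; stays where it is left. Starts at 0 to 0.3. The last part bears on the brake and is stiffer (up to about 0.2 N m). At 0 the wing lies along frame x. Fully tight, the board holds against about 15 N at its edge.
- knob_grip (a point): Middle of the wing knob's bar, on its vertical turning axis, 186 mm above the bench. Bar 44 mm along this point's x, 11 mm thick along y, 24 mm high (12 mm above and below this point). Under it a 22 mm round hub 7 mm high; the stand's boss below it tops at 161 mm above the bench.
- recess_left (a point): Centre of the mouth of the empty round recess at y = +85 mm of the board, level with the recessed face; z axis out of the recess. Recess 32 mm across, 8 mm deep, flat floor.
- recess_right (a point): The same for the empty recess at y = -85 mm of the board.
- foot_a_mid (a point): Centre (half-way up) of the first loose rubber foot, a plain black cylinder 28 mm across and 20 mm high, about 18 g, standing on the bench. Home in a recess, this point is 2 mm above the recess mouth. Either end may be down and either foot may go in either recess.
- foot_b_mid (a point): The same for the second loose rubber foot.
- hex_nut: Bystander: steel hexagon nut, 30 mm across flats, 16 mm high, lying near the loose feet. Origin under its middle.
- wax_tin: Bystander: small steel tin, 38 mm across, 34 mm high, standing near the loose feet. Origin under its middle.
- screwdriver: Bystander: black screwdriver, 190 mm long, lying on the bench between robot and frame.
- tape_roll: Bystander: black roll of tape, 104 mm across, 25 mm high, lying flat.
- glue_bottle: Bystander: white bottle, 60 mm across, 150 mm high.
Mind the look-alikes: they are no part of the job. What is shaped like the part that bears foot_a_mid but pink or turquoise is not meant. What is shaped like the part that bears foot_b_mid but purple is not meant.

How it is judged:
By the outcome, as a careful person would: the job done as asked, in the order asked, and still so for the second after the job is handed in, with the robot touching nothing.
It also fails if it takes over 72 s, if anything falls off the work surface, if the arm or the gripper's body presses on something with over 40 N, if the wrist force passes 120 N, or if a joint passes its speed limit or range.

## Working session

There is one attempt and no reset: what is moved stays moved. The work goes in short steps, Python scripts to look and compute and a shell command to move; the robot and the scene stay as the last step left them, time stands still between calls to the robot, and variables do not carry over. Pictures are saved under pics/ and viewed, about 8 in all and at most 12, crops included, and the job is handed in when it is done.

```bash
mkdir -p pics; cat > h.py <<'E'
import numpy as np,cv2
from workcell import r
from scipy.spatial.transform import Rotation as Ro
def cam(n):
    p=r.camera_params(n);K=np.array(p["camera_matrix"])
    if n=="wrist":
        s=r.read_state();T=np.eye(4);T[:3,:3]=Ro.from_euler('xyz',s["ee_rot"],degrees=True).as_matrix();T[:3,3]=s["tcp_pos"]
        C=np.linalg.inv(T@np.array(p["hand_eye"]));return K,C[:3,:3],C[:3,3]
    return K,np.array(p["R"]),np.array(p["t"])
def ray(c,u,v):
    K,R,t=c;d=R.T@np.linalg.solve(K,[u,v,1.]);return -R.T@t,d
def atz(c,u,v,z):
    o,d=ray(c,u,v);return o+d*(z-o[2])/d[2]
def proj(c,X):
    K,R,t=c;p=K@(R@np.array(X,float)+t);return p[:2]/p[2]
def shot(n,f,s=1):
    c=cam(n);im=np.array(r.read_camera(n))
    cv2.imwrite(f"pics/{f}.png",im[:,:,::-1]);return c,im
E
python3 - <<'E'
from h import *
print(r.read_state())
for n in("top","side"):
    c,im=shot(n,n+"0");print(n,c[0].tolist(),(-c[1].T@c[2]).round(),c[1].round(2).tolist())
E
```

```text
{'time': 0.0, 'joint_positions': array([-7.69832780e+01,  1.72175663e+01,  8.71808558e+01, -2.53618740e-03,
        7.56701718e+01, -3.81461532e+00]), 'joint_vel': array([-0.11143204,  0.03009177, -0.01160765,  0.06857469,  0.01354934,
        0.02477338]), 'joint_torque': array([ 4.54837122e-03, -5.43499374e+01, -3.61790335e+01,  1.25786773e-04,
        4.12398236e-03, -1.93426740e-05]), 'tcp_pos': array([ 159.20619262, -526.22744445,  247.69864831]), 'ee_rot': array([-1.79931395e+02, -2.11236064e-03,  1.68319653e+01]), 'contact_force': array([ 0.29839236, -0.04867965,  0.08774799]), 'ft_torque': array([ 0.00129401, -0.02111298, -0.00534242]), 'finger_gap': 0.9982457593777675}
top [[452.07038355626565, 0.0, 317.4778418342352], [0.0, 452.07038355626565, 201.71071760807078], [0.0, 0.0, 1.0]] [ 256.  -23. 1376.] [[0.05, -1.0, -0.0], [-0.98, -0.05, -0.22], [0.21, 0.01, -0.98]]
side [[384.4837069274481, 0.0, 320.2433819869389], [0.0, 384.4837069274481, 202.94865629764263], [0.0, 0.0, 1.0]] [ 250. -576.  853.] [[0.91, -0.42, 0.02], [-0.3, -0.69, -0.66], [0.29, 0.6, -0.75]]
```

View pics/top0.png

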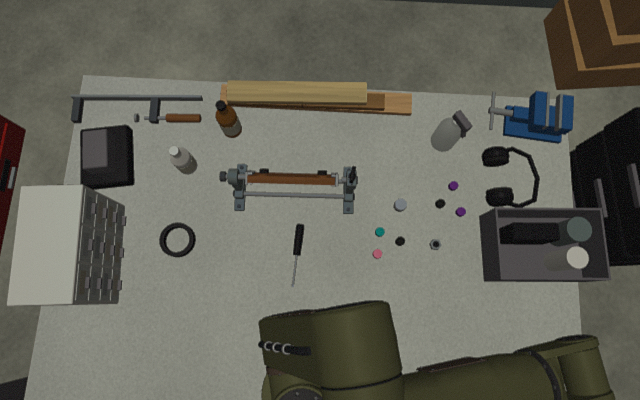

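View pics/side0.png

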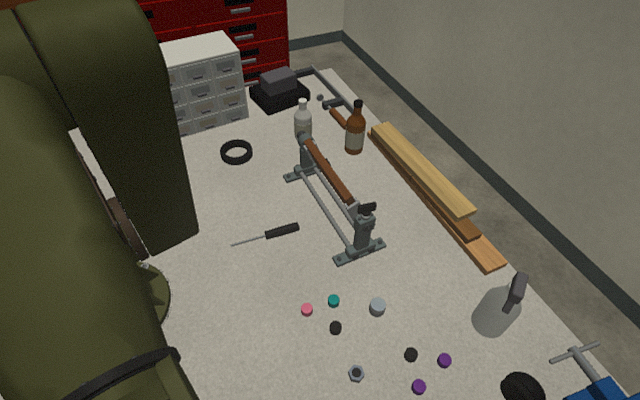

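The top view shows the frame at about (295,185), with the board almost edge-on and its glued feet on the far side at (264,171) and (321,171). The black feet are at (400,241) and (440,203), and the side view shows them at (335,327) and (410,354). I'll zoom in for precision.

```bash
python3 - <<'E'
from h import *
t=cv2.imread("pics/top0.png");s=cv2.imread("pics/side0.png")
a=cv2.resize(t[155:220,215:365],(800,347),interpolation=cv2.INTER_CUBIC)
b=cv2.resize(s[125:270,270:400],None,fx=1.72,fy=1.72,interpolation=cv2.INTER_CUBIC)
b2=cv2.resize(s[195:250,340:400],None,fx=4.5,fy=4.5,interpolation=cv2.INTER_CUBIC)
o=np.zeros((600,800,3),np.uint8);o[:347]=a;o[348:348+b.shape[0],:b.shape[1]]=b[:252];o[350:350+b2.shape[0],400:400+b2.shape[1]]=b2[:250]
cv2.imwrite("pics/z.png",o)
ct,cs=cam("top"),cam("side")
def blobs(im,cond,name):
    n,l,st,ce=cv2.connectedComponentsWithStats(cond.astype(np.uint8))
    print(name,[(ce[i].round(1).tolist(),int(st[i,4])) for i in range(1,n) if 15<st[i,4]<200])
blobs(t,(t.max(2)<60),'top');blobs(s,s.max(2)<60,'side')
for u,v in[(400,241),(440,203.5)]:print('t',atz(ct,u,v,12))
for u,v in[(335,327),(410.5,354)]:print('s',atz(cs,u,v,12))
E
```

```text
top [([221.7, 107.4], 122), ([329.3, 103.0], 40), ([232.0, 126.4], 118), ([137.0, 118.2], 17), ([460.4, 125.9], 114), ([523.1, 133.9], 122), ([180.0, 121.0], 27), ([193.5, 161.6], 21), ([352.3, 175.5], 98), ([263.8, 171.1], 46), ([238.3, 183.5], 137), ([321.9, 172.5], 37), ([222.4, 176.1], 48), ([348.5, 190.4], 105), ([88.4, 206.8], 184), ([239.3, 197.2], 16), ([100.7, 212.0], 95), ([439.6, 203.4], 62), ([95.8, 208.4], 20), ([110.5, 217.7], 122), ([119.4, 219.3], 128), ([106.6, 213.4], 16), ([107.4, 249.8], 119), ([399.5, 240.9], 64), ([117.3, 251.8], 128), ([435.4, 243.7], 29), ([114.8, 285.1], 109), ([471.0, 386.4], 18), ([534.2, 395.1], 31)]
side [([167.9, 3.0], 32), ([191.7, 10.4], 106), ([212.1, 6.1], 59), ([237.2, 2.6], 182), ([262.5, 4.9], 16), ([281.0, 2.5], 22), ([153.9, 4.8], 27), ([279.7, 9.3], 31), ([160.1, 16.5], 58), ([253.2, 11.9], 89), ([217.0, 11.8], 18), ([214.5, 18.5], 119), ([281.4, 16.1], 16), ([165.7, 21.1], 19), ([262.2, 17.1], 21), ([224.2, 23.7], 21), ([170.5, 32.6], 41), ([258.7, 37.6], 44), ([243.6, 42.1], 16), ([249.4, 52.3], 155), ([285.1, 55.5], 27), ([272.5, 60.4], 16), ([336.5, 119.8], 21), ([384.0, 149.3], 90), ([303.7, 156.9], 140), ([329.7, 180.3], 139), ([308.3, 170.2], 25), ([406.9, 175.1], 33), ([293.5, 179.4], 16), ([443.2, 215.8], 165), ([366.2, 208.5], 175), ([369.5, 250.3], 31), ([352.1, 255.8], 44), ([512.1, 294.4], 174), ([335.0, 327.7], 124), ([410.3, 354.5], 146), ([438.9, 362.5], 19), ([355.9, 372.2], 55), ([415.8, 391.1], 22), ([38.6, 395.5], 51), ([131.0, 396.0], 86)]
t [ 447.34275502 -262.96770844   12.        ]
t [ 570.40942289 -384.44884634   12.        ]
s [ 448.48497857 -261.0631378    12.        ]
s [ 571.7655717  -383.34085052   12.        ]
```

View pics/z.png

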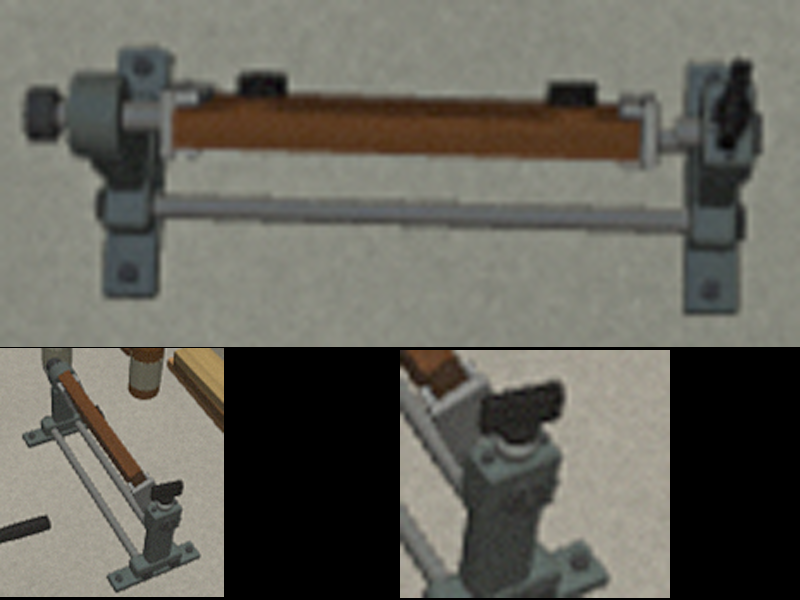

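```bash
python3 - <<'E'
from h import *
from scipy.optimize import least_squares as ls
ct,cs=cam("top"),cam("side")
T=lambda x,y:(215+x/5.333-.4,155+y/5.333-.4)
S=lambda x,y:(340+(x-400)/4.5-.4,195+(y-350)/4.5-.4)
L=[(75,168,8,(145,47)),(-75,168,5,(131,297)),(75,-168,8,(711,65)),(-75,-168,5,(711,312)),(0,206,130,(25,113)),(0,-168,198,(735,105))]
P=lambda p,X:np.array([p[0]+np.cos(p[2])*X[0]-np.sin(p[2])*X[1],p[1]+np.sin(p[2])*X[0]+np.cos(p[2])*X[1],X[2]])
f=lambda p:np.r_[np.ravel([proj(ct,P(p,l[:3]))-T(*l[3]) for l in L]),proj(cs,P(p,(0,-168,186)))-S(523,402)]
s=ls(f,[600,0,0],loss='soft_l1',x_scale=[1,1,.01]);p=s.x;print(p[:2],np.degrees(p[2]));print(f(p).round(1))
print('knob',P(p,(0,-168,186)))
# board angle: top crop column mid y: recess face upper boundary / edge lines at y=0 of board
for th in np.arange(.8,1.6,.1):
    B=lambda x,z:P(p,(x*np.cos(th)+z*np.sin(th),0,130-x*np.sin(th)+z*np.cos(th)))
    print(round(th,2),[((proj(ct,B(x,z))[1]-155+.4)*5.333).round() for x,z in((-55,-10),(-55,10),(55,10))])
# knob direction
for a,b in[((742,62),(730,150))]:
    d=atz(ct,*T(*a),198)-atz(ct,*T(*b),198);print('knob deg rel frame x',np.degrees(np.arctan2(d[1],d[0])-p[2]),np.linalg.norm(d))
E
```

```text
[595.65157262  69.22011274] 1.4847691388680808
[-0.1  0.2 -0.5  0.1  0.2 -0.3 -0.6  0.3  0.4 -0.1 -0.1 -1.6 -0.3  1.1]
knob [600.00465587 -98.72348096 186.        ]
0.8 [np.float64(191.0), np.float64(158.0), np.float64(59.0)]
0.9 [np.float64(183.0), np.float64(147.0), np.float64(68.0)]
1.0 [np.float64(173.0), np.float64(136.0), np.float64(77.0)]
1.1 [np.float64(164.0), np.float64(125.0), np.float64(86.0)]
1.2 [np.float64(153.0), np.float64(115.0), np.float64(95.0)]
1.3 [np.float64(143.0), np.float64(104.0), np.float64(105.0)]
1.4 [np.float64(132.0), np.float64(93.0), np.float64(115.0)]
1.5 [np.float64(121.0), np.float64(83.0), np.float64(125.0)]
knob deg rel frame x -6.789127394055655 46.7985962378331
```

Frame pose: (596, 69), yaw 1.5°, board angle ≈1.2 rad. The black feet are at (448,-262) and (571,-384). I'll spin the tool to the frame's yaw and travel to the far side of the board with the jaws shut.

```bash
python3 -m creep '[{"gripper":1,"spin":-0.18},{"spin":-0.18,"gripper":1},{"spin":-0.18,"gripper":1},{"spin":-0.18,"gripper":1},{"spin":-0.18,"gripper":1},{"spin":-0.18,"gripper":1},{"spin":-0.18,"gripper":1},{"spin":-0.18,"gripper":1}]'
python3 -m creep '[{"gripper":1,"spin":-0.18},{"spin":-0.18,"gripper":1},{"spin":-0.18,"gripper":1},{"spin":-0.18,"gripper":1},{"spin":-0.18,"gripper":1},{"spin":-0.18,"gripper":1},{"spin":-0.18,"gripper":1},{"spin":-0.18,"gripper":1}]'
python3 -m creep '[{"gripper":1,"tx":-36,"ty":42},{"gripper":1,"tx":-36,"ty":42},{"gripper":1,"tx":-36,"ty":42},{"gripper":1,"tx":-36,"ty":42},{"gripper":1,"tx":-36,"ty":42},{"gripper":1,"tx":-36,"ty":42},{"gripper":1,"tx":-36,"ty":42}]'
python3 -m creep '[{"gripper":1,"tx":-36,"ty":42},{"gripper":1,"tx":-36,"ty":42},{"gripper":1,"tx":-36,"ty":42},{"gripper":1,"tx":-36,"ty":42},{"gripper":1,"tx":-36,"ty":42},{"gripper":1,"tx":-36,"ty":42},{"gripper":1,"tx":-36,"ty":42},{"gripper":1}]'
```

```text
invalid input at $[0]: expected keys gripper, tx, ty, tz, spin
invalid input at $[0]: expected keys gripper, tx, ty, tz, spin
invalid input at $[0]: expected keys gripper, tx, ty, tz, spin
invalid input at $[0]: expected keys gripper, tx, ty, tz, spin
```

```bash
python3 -m creep '[{"gripper":1,"tx":0,"ty":0,"tz":0,"spin":-0.18},{"gripper":1,"tx":0,"ty":0,"tz":0,"spin":-0.18},{"gripper":1,"tx":0,"ty":0,"tz":0,"spin":-0.18},{"gripper":1,"tx":0,"ty":0,"tz":0,"spin":-0.18},{"gripper":1,"tx":0,"ty":0,"tz":0,"spin":-0.18},{"gripper":1,"tx":0,"ty":0,"tz":0,"spin":-0.18},{"gripper":1,"tx":0,"ty":0,"tz":0,"spin":-0.18},{"gripper":1,"tx":0,"ty":0,"tz":0,"spin":-0.18}]'
python3 -m creep '[{"gripper":1,"tx":0,"ty":0,"tz":0,"spin":-0.18},{"gripper":1,"tx":0,"ty":0,"tz":0,"spin":-0.18},{"gripper":1,"tx":0,"ty":0,"tz":0,"spin":-0.18},{"gripper":1,"tx":0,"ty":0,"tz":0,"spin":-0.18},{"gripper":1,"tx":0,"ty":0,"tz":0,"spin":-0.18},{"gripper":1,"tx":0,"ty":0,"tz":0,"spin":-0.18},{"gripper":1,"tx":0,"ty":0,"tz":0,"spin":-0.18},{"gripper":1,"tx":0,"ty":0,"tz":0,"spin":-0.18}]'
```

```text
time: 1.1
tcp_pos: [159.2, -526.3, 247.9]
ee_rot: [-180.0, -0.0, 99.7]
contact_force: [0.3, 0.8, 0.2]
finger_gap: -0.002
time: 2.1
tcp_pos: [248.3, -487.7, 239.3]
ee_rot: [-176.9, -5.0, 173.4]
contact_force: [0.5, -0.1, 1.0]
finger_gap: -0.001
```

Joint 6 hit its range here (j1 is too negative), so the pose tilted. Moving toward the frame should relieve it.

```bash
python3 -m creep '[{"gripper":1,"tx":-30,"ty":40,"tz":0,"spin":0},{"gripper":1,"tx":-30,"ty":40,"tz":0,"spin":0},{"gripper":1,"tx":-30,"ty":40,"tz":0,"spin":0},{"gripper":1,"tx":-30,"ty":40,"tz":0,"spin":0},{"gripper":1,"tx":0,"ty":0,"tz":0,"spin":0}]'; python3 -c "
from h import *;s=r.read_state();print(s['joint_positions'].round(1),s['ee_rot'])"
```

```text
time: 2.72
tcp_pos: [385.9, -341.2, 220.3]
ee_rot: [-177.0, -4.9, 173.5]
contact_force: [-0.4, -0.0, 0.3]
finger_gap: 0.001
[ -43.2   15.5   93.4   -5.6   73.4 -125.1] [-177.01211278   -4.93555256  173.46717546]
```

```bash
python3 -m creep '[{"gripper":1,"tx":0,"ty":0,"tz":0,"spin":0.187},{"gripper":1,"tx":0,"ty":0,"tz":0,"spin":0.187},{"gripper":1,"tx":0,"ty":0,"tz":0,"spin":0.187},{"gripper":1,"tx":0,"ty":0,"tz":0,"spin":0.187},{"gripper":1,"tx":0,"ty":0,"tz":0,"spin":0.187},{"gripper":1,"tx":0,"ty":0,"tz":0,"spin":0.187},{"gripper":1,"tx":0,"ty":0,"tz":0,"spin":0.187},{"gripper":1,"tx":0,"ty":0,"tz":0,"spin":0.187}]'
python3 -m creep '[{"gripper":1,"tx":0,"ty":0,"tz":0,"spin":0.187},{"gripper":1,"tx":0,"ty":0,"tz":0,"spin":0.187},{"gripper":1,"tx":0,"ty":0,"tz":0,"spin":0.187},{"gripper":1,"tx":0,"ty":0,"tz":0,"spin":0.187},{"gripper":1,"tx":0,"ty":0,"tz":0,"spin":0.187},{"gripper":1,"tx":0,"ty":0,"tz":0,"spin":0.187},{"gripper":1,"tx":0,"ty":0,"tz":0,"spin":0.187},{"gripper":1,"tx":0,"ty":0,"tz":0,"spin":0.187}]'
python3 -m creep '[{"gripper":1,"tx":0,"ty":0,"tz":0,"spin":0.187},{"gripper":1,"tx":0,"ty":0,"tz":0,"spin":0.187},{"gripper":1,"tx":0,"ty":0,"tz":0,"spin":0.187},{"gripper":1,"tx":0,"ty":0,"tz":0,"spin":0.187},{"gripper":1,"tx":0,"ty":0,"tz":0,"spin":0.187},{"gripper":1,"tx":0,"ty":0,"tz":0,"spin":0.187},{"gripper":1,"tx":0,"ty":0,"tz":0,"spin":0.187}]'
python3 -c "
from h import *;s=r.read_state();print(s['joint_positions'].round(1),s['ee_rot'])
R=Ro.from_euler('xyz',s['ee_rot'],degrees=True).as_matrix();print(R.T@np.array([-113,-96,10]),R[:,2])"
```

```text
time: 3.72
tcp_pos: [383.7, -343.9, 220.7]
ee_rot: [-174.9, 2.7, 87.4]
contact_force: [0.6, -0.4, 0.6]
finger_gap: -0.003
time: 4.72
tcp_pos: [383.7, -343.9, 220.8]
ee_rot: [177.7, 5.3, 1.5]
contact_force: [0.2, -0.7, -0.3]
finger_gap: -0.001
time: 5.6
tcp_pos: [383.7, -343.9, 220.8]
ee_rot: [174.3, -0.8, -73.4]
contact_force: [0.1, 0.7, 0.3]
finger_gap: 0.004
[-43.6  15.4  93.3  -5.6  73.4 121.6] [174.28793798  -0.8398995  -73.39915159]
[ 59.85434109 135.95159792   4.42954577] [-0.09121351 -0.0424135  -0.99492773]
```

```bash
python3 -m creep '[{"gripper":1,"tx":20,"ty":45,"tz":1,"spin":0},{"gripper":1,"tx":20,"ty":45,"tz":1,"spin":0},{"gripper":1,"tx":20,"ty":45,"tz":1,"spin":0},{"gripper":1,"tx":0,"ty":0,"tz":0,"spin":0.18},{"gripper":1,"tx":0,"ty":0,"tz":0,"spin":0.18},{"gripper":1,"tx":0,"ty":0,"tz":0,"spin":0.18},{"gripper":1,"tx":0,"ty":0,"tz":0,"spin":0.15},{"gripper":1,"tx":0,"ty":0,"tz":0,"spin":0}]'
python3 -c "
from h import *;s=r.read_state();print(s['joint_positions'].round(1),s['ee_rot'])
R=Ro.from_euler('xyz',s['ee_rot'],degrees=True).as_matrix();print(R[:,2])"
python3 -m creep '[{"gripper":1,"tx":0,"ty":0,"tz":0,"spin":0.18},{"gripper":1,"tx":0,"ty":0,"tz":0,"spin":0}]'
python3 -c "
from h import *;s=r.read_state();print(s['joint_positions'].round(1),s['ee_rot'])
R=Ro.from_euler('xyz',s['ee_rot'],degrees=True).as_matrix();print(R[:,2])"
```

```text
time: 6.6
tcp_pos: [272.5, -440.3, 232.1]
ee_rot: [176.1, -4.2, -112.4]
contact_force: [0.2, -0.7, 0.2]
finger_gap: -0.001
[-59.8  14.3  93.1  -6.   73.1 144.6] [ 176.09601472   -4.24863165 -112.42068223]
[-0.09112869 -0.0423578  -0.99493788]
time: 6.85
tcp_pos: [238.9, -456.9, 235.1]
ee_rot: [178.0, -2.9, -119.9]
contact_force: [0.5, 0.7, -0.2]
finger_gap: -0.002
[-64.9  13.6  93.6  -3.7  72.9 146.1] [ 177.99181087   -2.90381048 -119.87501751]
[-0.05560412 -0.02644553 -0.99810261]
```

```bash
python3 -m creep '[{"gripper":1,"tx":0,"ty":0,"tz":0,"spin":0.17},{"gripper":1,"tx":0,"ty":0,"tz":0,"spin":0.06},{"gripper":1,"tx":0,"ty":0,"tz":0,"spin":0}]'
python3 -c "
from h import *;s=r.read_state();print(s['joint_positions'].round(1),s['ee_rot'])
R=Ro.from_euler('xyz',s['ee_rot'],degrees=True).as_matrix();print(R[:,2])"
```

```text
time: 7.22
tcp_pos: [188.4, -474.3, 235.8]
ee_rot: [-179.7, -0.4, -128.6]
contact_force: [0.2, -0.3, -0.3]
finger_gap: -0.002
[-7.240e+01  1.250e+01  9.470e+01 -1.000e-01  7.230e+01  1.462e+02] [-179.70504508   -0.35144289 -128.57957095]
[ 1.99352596e-04 -8.00523098e-03 -9.99967938e-01]
```

Tilt is back to under 0.5°. Now spin to yaw 1.5° and travel to the far side of the board.

```bash
python3 -m creep '[{"gripper":1,"tx":0,"ty":0,"tz":0,"spin":-0.175},{"gripper":1,"tx":0,"ty":0,"tz":0,"spin":-0.175},{"gripper":1,"tx":0,"ty":0,"tz":0,"spin":-0.175},{"gripper":1,"tx":0,"ty":0,"tz":0,"spin":-0.175},{"gripper":1,"tx":0,"ty":0,"tz":0,"spin":-0.175},{"gripper":1,"tx":0,"ty":0,"tz":0,"spin":-0.175},{"gripper":1,"tx":0,"ty":0,"tz":0,"spin":-0.175}]'
python3 -m creep '[{"gripper":1,"tx":0,"ty":0,"tz":0,"spin":-0.175},{"gripper":1,"tx":0,"ty":0,"tz":0,"spin":-0.175},{"gripper":1,"tx":0,"ty":0,"tz":0,"spin":-0.175},{"gripper":1,"tx":0,"ty":0,"tz":0,"spin":-0.175},{"gripper":1,"tx":0,"ty":0,"tz":0,"spin":-0.175},{"gripper":1,"tx":0,"ty":0,"tz":0,"spin":-0.175},{"gripper":1,"tx":37,"ty":-41,"tz":-2,"spin":0}]'
python3 -m creep '[{"gripper":1,"tx":37,"ty":-41,"tz":-2,"spin":0},{"gripper":1,"tx":37,"ty":-41,"tz":-2,"spin":0},{"gripper":1,"tx":37,"ty":-41,"tz":-2,"spin":0},{"gripper":1,"tx":37,"ty":-41,"tz":-2,"spin":0},{"gripper":1,"tx":37,"ty":-41,"tz":-2,"spin":0},{"gripper":1,"tx":37,"ty":-41,"tz":-2,"spin":0}]'
python3 -m creep '[{"gripper":1,"tx":37,"ty":-41,"tz":-2,"spin":0},{"gripper":1,"tx":37,"ty":-41,"tz":-2,"spin":0},{"gripper":1,"tx":37,"ty":-41,"tz":-2,"spin":0},{"gripper":1,"tx":37,"ty":-41,"tz":-2,"spin":0},{"gripper":1,"tx":37,"ty":-41,"tz":-2,"spin":0},{"gripper":1,"tx":37,"ty":-41,"tz":-2,"spin":0},{"gripper":1,"tx":0,"ty":0,"tz":0,"spin":0}]'
python3 - <<'E'
from h import *
c,im=shot("wrist","w1");s=r.read_state();print(s['joint_positions'].round(1),s['ee_rot'])
p=[595.65,69.22,np.radians(1.485)]
P=lambda X:np.array([p[0]+np.cos(p[2])*X[0]-np.sin(p[2])*X[1],p[1]+np.sin(p[2])*X[0]+np.cos(p[2])*X[1],X[2]])
print('tool in frame',[np.cos(p[2])*(s['tcp_pos'][0]-p[0])+np.sin(p[2])*(s['tcp_pos'][1]-p[1]),-np.sin(p[2])*(s['tcp_pos'][0]-p[0])+np.cos(p[2])*(s['tcp_pos'][1]-p[1])])
print('knob px',proj(c,P((0,-168,198))))
E
```

```text
time: 8.1
tcp_pos: [190.0, -473.8, 235.8]
ee_rot: [179.8, -0.4, -57.9]
contact_force: [-0.3, -0.3, -0.1]
finger_gap: 0.003
time: 8.98
tcp_pos: [224.9, -432.3, 237.1]
ee_rot: [179.6, 0.0, 2.0]
contact_force: [0.4, 0.7, -0.4]
finger_gap: -0.0
time: 9.72
tcp_pos: [440.6, -176.9, 247.8]
ee_rot: [179.5, -0.0, 1.9]
contact_force: [0.7, -0.1, 0.7]
finger_gap: 0.001
time: 10.6
tcp_pos: [654.6, 77.5, 256.1]
ee_rot: [179.5, 0.1, 2.1]
contact_force: [0.5, -0.7, -0.4]
finger_gap: -0.003
[ 3.6 31.2 66.5 -0.5 82.5 91.6] [1.79507089e+02 7.68892203e-02 2.01333460e+00]
tool in frame [np.float64(58.331087996768424), np.float64(4.918487908225284)]
knob px [540.6702981 294.8484995]
```

View pics/w1.png

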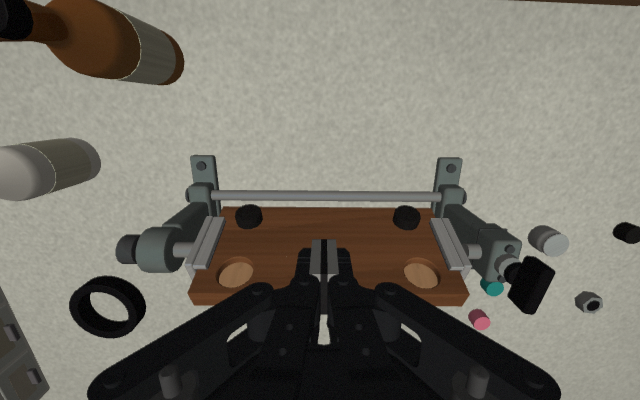

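The wrist view shows empty recesses at (236,274) and (421,273), glued feet at (248,214) and (406,214), and the wing at about (531,285). I'll refit the frame and the angle from it.

```bash
cat >> h.py <<'E'
def P(p,X):return np.array([p[0]+np.cos(p[2])*X[0]-np.sin(p[2])*X[1],p[1]+np.sin(p[2])*X[0]+np.cos(p[2])*X[1],X[2]])
def B(p,th,X):return P(p,(X[0]*np.cos(th)+X[2]*np.sin(th),X[1],130-X[0]*np.sin(th)+X[2]*np.cos(th)))
def inF(p,w):
    d=np.array(w[:2])-p[:2];c,s=np.cos(p[2]),np.sin(p[2]);return np.array([c*d[0]+s*d[1],-s*d[0]+c*d[1]])
E
python3 - <<'E'
from h import *
from scipy.optimize import least_squares as ls
c=cam("wrist")
L=[((-33,85,10),(236,274)),((-33,-85,10),(421,273)),((33,85,22),(248,213)),((33,-85,22),(406,214)),((-55,120,10),(195,294)),((-55,-120,10),(465,294))]
f=lambda q:np.ravel([proj(c,B(q[:3],q[3],X))-u for X,u in L])
s=ls(f,[595,69,.026,1.2],x_scale=[1,1,.01,.01],loss='soft_l1');q=s.x;print(q,np.degrees(q[2]));print(f(q).round(1))
print('knob',proj(c,P(q,(0,-168,198))),proj(c,P(q,(0,-168,174))),[proj(c,P(q,(x,y,8))).round() for x,y in((75,168),(75,-168))])
print(inF(q,r.read_state()['tcp_pos']))
im=cv2.imread("pics/w1.png")
print('cam pos',-c[1].T@c[2])
E
```

```text
[5.94566251e+02 6.83389078e+01 2.91670966e-02 1.19508402e+00] 1.6711515380386794
[-0.8 -1.1  0.3 -0.2 -0.2  0.5  0.9 -0.2 -7.4  0.9  4.1  0.7]
knob [539.40040099 293.96354563] [519.06199719 276.37002684] [array([202., 157.]), array([449., 158.])]
[59.4557431   5.57805918]
cam pos [736.73249339  79.66369954 382.1636388 ]
```

```bash
python3 -m creep '[{"gripper":1,"tx":0,"ty":3,"tz":50,"spin":0},{"gripper":1,"tx":0,"ty":2,"tz":23,"spin":0},{"gripper":1,"tx":-20,"ty":0,"tz":0,"spin":0},{"gripper":1,"tx":-20,"ty":0,"tz":0,"spin":0},{"gripper":1,"tx":-12,"ty":0,"tz":0,"spin":0},{"gripper":1,"tx":-5,"ty":0,"tz":1,"spin":0},{"gripper":1,"tx":-5,"ty":0,"tz":1.5,"spin":0},{"gripper":1,"tx":-5,"ty":0,"tz":2.5,"spin":0}]'
python3 -m creep '[{"gripper":1,"tx":-4.5,"ty":0,"tz":3,"spin":0},{"gripper":1,"tx":-4,"ty":0,"tz":4,"spin":0},{"gripper":1,"tx":-3.5,"ty":0,"tz":4,"spin":0},{"gripper":1,"tx":-2.5,"ty":0,"tz":4,"spin":0},{"gripper":1,"tx":-2,"ty":0,"tz":4,"spin":0},{"gripper":1,"tx":0,"ty":0,"tz":0,"spin":0}]'
```

```text
time: 11.65
tcp_pos: [587.0, 65.4, 180.1]
ee_rot: [179.5, -0.1, 1.7]
contact_force: [1.4, -0.8, 5.0]
finger_gap: -0.004
time: 12.4
tcp_pos: [570.1, 64.9, 160.2]
ee_rot: [179.5, 0.1, 1.7]
contact_force: [-0.8, 0.4, -0.9]
finger_gap: 0.001
```

```bash
python3 -m creep '[{"gripper":1,"tx":-2,"ty":0,"tz":1.5,"spin":0},{"gripper":1,"tx":0,"ty":0,"tz":0,"spin":0}]';python3 -m creep '[{"gripper":1,"tx":0,"ty":0,"tz":1.5,"spin":0},{"gripper":1,"tx":0,"ty":0,"tz":0,"spin":0}]'
python3 -m creep '[{"gripper":1,"tx":0,"ty":0,"tz":-50,"spin":0},{"gripper":1,"tx":0,"ty":0,"tz":-50,"spin":0},{"gripper":1,"tx":50,"ty":0,"tz":0,"spin":0},{"gripper":1,"tx":0,"ty":0,"tz":0,"spin":0}]'
python3 - <<'E'
from h import *
c,im=shot("wrist","w2")
q=[594.57,68.34,.0292]
for th in(-.05,0,.05,.1):print(th,[proj(c,B(q,th,X)).round(1).tolist() for X in((-33,85,10),(-33,-85,10),(33,85,22),(33,-85,22),(-55,0,10),(-55,0,-10),(55,0,10))])
print(proj(c,P(q,(0,-168,198))))
E
```

```text
time: 12.65
tcp_pos: [568.4, 64.7, 159.2]
ee_rot: [179.5, -0.0, 1.7]
contact_force: [0.1, 0.1, 0.5]
finger_gap: -0.003
time: 12.9
tcp_pos: [568.3, 64.8, 157.5]
ee_rot: [179.5, 0.0, 1.7]
contact_force: [-0.9, -0.7, 1.4]
finger_gap: 0.0
time: 13.4
tcp_pos: [619.9, 67.0, 256.2]
ee_rot: [179.5, 0.1, 1.7]
contact_force: [-0.3, 0.0, -1.2]
finger_gap: 0.005
-0.05 [[235.2, 255.3], [405.6, 254.6], [222.4, 197.9], [417.7, 197.5], [320.7, 273.3], [320.7, 262.0], [320.3, 169.5]]
0 [[234.7, 255.7], [406.2, 255.0], [222.9, 196.1], [417.3, 195.6], [320.7, 274.5], [320.7, 263.8], [320.3, 168.2]]
0.05 [[234.1, 256.1], [406.7, 255.4], [223.4, 194.4], [416.8, 193.9], [320.7, 275.6], [320.7, 265.5], [320.3, 167.1]]
0.1 [[233.6, 256.4], [407.2, 255.7], [223.9, 192.7], [416.2, 192.3], [320.7, 276.6], [320.7, 267.2], [320.3, 166.1]]
[541.58223537 255.46612625]
```

View pics/w2.png

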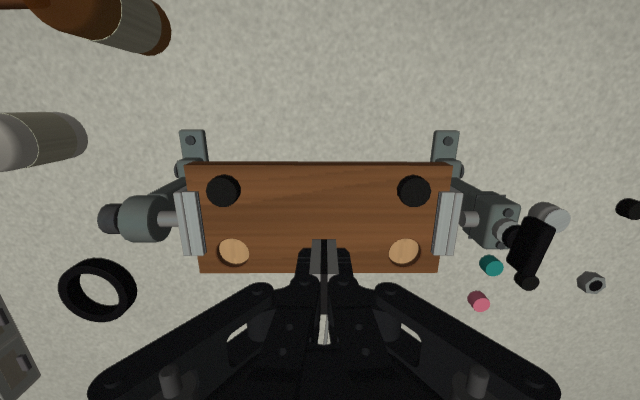

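The board now looks nearly level: recesses at (234,251) and (404,252), glued feet at (223,191) and (414,191). I'll do a joint subpixel fit.

```bash
python3 - <<'E'
from h import *
from scipy.optimize import least_squares as ls
im=cv2.imread("pics/w2.png").astype(int)
# brown profile
for u in(275,390):
    print(u,'top',[int(im[v,u,2]-im[v,u,0]) for v in range(158,172)],[int(im[v,u].max()) for v in range(158,172)],'bot',[int(im[v,u,2]-im[v,u,0]) for v in range(266,278)])
hsv=cv2.cvtColor(im.astype(np.uint8),cv2.COLOR_BGR2HSV)
def bl(m,x0,x1,y0,y1):
    k=np.zeros(m.shape,np.uint8);k[y0:y1,x0:x1]=m[y0:y1,x0:x1];n,l,st,ce=cv2.connectedComponentsWithStats(k);i=1+st[1:,4].argmax();print(ce[i],st[i])
br=(im.max(2)>150);dk=(im.max(2)<40)
bl(br,212,255,232,270);bl(br,385,425,232,270);bl(dk,203,245,172,210);bl(dk,394,434,172,210)
E
```

```text
275 top [13, 14, 13, 23, 32, 34, 32, 47, 54, 55, 57, 59, 61, 60] [171, 175, 173, 102, 60, 56, 52, 79, 91, 95, 96, 101, 103, 105] bot [61, 65, 63, 64, 60, 60, 63, 16, 13, 13, 14, 14]
390 top [14, 13, 14, 21, 29, 35, 36, 48, 60, 57, 59, 61, 63, 62] [164, 166, 167, 118, 66, 54, 53, 79, 101, 100, 101, 104, 105, 108] bot [60, 60, 60, 61, 63, 63, 63, 18, 13, 13, 13, 13]
[233.68392857 250.625     ] [220 239  29  25 560]
[403.09618875 250.46823956] [389 239  29  24 551]
[223.01298701 190.34238489] [206 175  35  32 847]
[413.34872418 190.60996355] [397 175  34  32 823]
```

```bash
python3 - <<'E'
from h import *
from scipy.optimize import least_squares as ls
c=cam("wrist");q=np.array([594.57,68.34,.0292])
m=[((-55,0,10),272.5),((55,0,10),164.8),((55,0,-10),161.2)]
for dz in(-3,0,3):
  def f(a):
    return [proj(c,B([q[0]+a[0],q[1],q[2]],a[1],X)+[0,0,dz])[1]-v for X,v in m]
  s=ls(f,[0,0]);print(dz,s.x,np.round(f(s.x),2))
# lateral scale: board long-end / recess spacing
for X in((33,85,22),(33,-85,22)):print(proj(c,B(q,0,X)))
E
```

```text
-3 [0.42468735 0.04626642] [-0.14 -0.11  0.24]
0 [1.41474457 0.0174891 ] [ 0.11  0.11 -0.21]
3 [ 2.42132447 -0.01043804] [ 0.33  0.35 -0.64]
[222.81758368 194.79729954]
[417.48605548 194.34709918]
```

Board angle ≈0.02 rad, which agrees with the tip height at contact (157.5−17 ≈ 140.5 mm). Next is the knob: half turn so the joint range covers the tightening, then move above it and look.

```bash
python3 -m creep '[{"gripper":1,"tx":0,"ty":0,"tz":0,"spin":-0.18},{"gripper":1,"tx":0,"ty":0,"tz":0,"spin":-0.18},{"gripper":1,"tx":0,"ty":0,"tz":0,"spin":-0.18},{"gripper":1,"tx":0,"ty":0,"tz":0,"spin":-0.18},{"gripper":1,"tx":0,"ty":0,"tz":0,"spin":-0.18},{"gripper":1,"tx":0,"ty":0,"tz":0,"spin":-0.18},{"gripper":1,"tx":0,"ty":0,"tz":0,"spin":-0.18},{"gripper":1,"tx":0,"ty":0,"tz":0,"spin":-0.18}]'
python3 -m creep '[{"gripper":-1,"tx":0,"ty":0,"tz":0,"spin":-0.18},{"gripper":-1,"tx":0,"ty":0,"tz":0,"spin":-0.18},{"gripper":-1,"tx":0,"ty":0,"tz":0,"spin":-0.18},{"gripper":-1,"tx":0,"ty":0,"tz":0,"spin":-0.18},{"gripper":-1,"tx":0,"ty":0,"tz":0,"spin":-0.18},{"gripper":-1,"tx":0,"ty":0,"tz":0,"spin":-0.18},{"gripper":-1,"tx":0,"ty":0,"tz":0,"spin":-0.18},{"gripper":-1,"tx":0,"ty":0,"tz":0,"spin":-0.14}]'
python3 -m creep '[{"gripper":-1,"tx":1,"ty":-42,"tz":0,"spin":0},{"gripper":-1,"tx":1,"ty":-42,"tz":0,"spin":0},{"gripper":-1,"tx":1,"ty":-42,"tz":0,"spin":0},{"gripper":-1,"tx":1,"ty":-41,"tz":0,"spin":0},{"gripper":-1,"tx":0,"ty":0,"tz":0,"spin":0}]'
python3 - <<'E'
from h import *
c,im=shot("wrist","w3");s=r.read_state();print(s['joint_positions'].round(1),s['tcp_pos'],s['ee_rot'])
q=[595.7,68.4,.0280]
print('pred knob',proj(c,P(q,(0,-168,198))),P(q,(0,-168,0)))
E
```

```text
time: 14.45
tcp_pos: [617.6, 67.1, 257.6]
ee_rot: [180.0, 0.5, 84.6]
contact_force: [-0.3, 0.4, 0.1]
finger_gap: -0.002
time: 15.45
tcp_pos: [617.6, 67.1, 257.6]
ee_rot: [-179.6, 0.1, 164.7]
contact_force: [0.5, 0.2, -0.3]
finger_gap: 1.002
time: 16.08
tcp_pos: [568.4, -94.7, 259.1]
ee_rot: [-179.5, 0.1, 164.3]
contact_force: [-0.6, 1.0, -0.2]
finger_gap: 0.999
[-12.8  20.1  81.9  -0.5  77.9 -87. ] [568.93595333 -93.36114099 259.04572707] [-1.79566231e+02  1.48421803e-01  1.64328469e+02]
pred knob [328.76595791 258.58530096] [600.40338537 -99.5341483    0.        ]
```

View pics/w3.png

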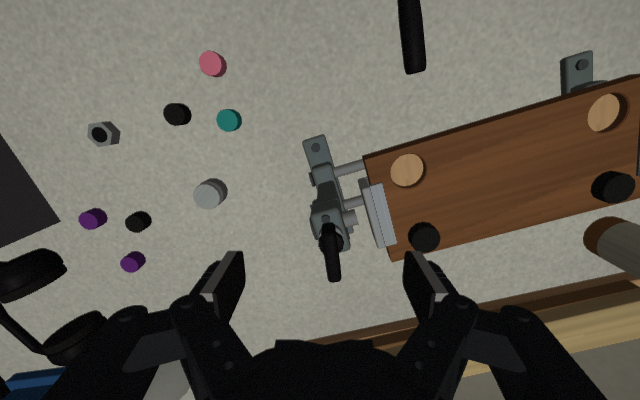

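The wing bar runs from about (328,228) to (334,280), within 4 px of the prediction; the black feet are at (177,114) and (138,222).

```bash
python3 - <<'E'
from h import *
c=cam("wrist");im=cv2.imread("pics/w3.png")
k=(im.max(2)<45).astype(np.uint8);k[:,:312]=0;k[:,352:]=0;k[:225]=0;k[286:]=0
for v in range(226,286,5):
    u=np.where(k[v])[0];print(v,u.min() if len(u) else None,u.max() if len(u) else None)
a=atz(c,328.5,229,198);b=atz(c,334,279,198);print(a,b,np.linalg.norm(a-b),np.degrees(np.arctan2(*(b-a)[1::-1])),(a+b)/2)
# feet
for u,v in((176.5,113.5),(137.5,221.5)):print('foot',atz(c,u,v,12))
E
```

```text
226 322 335
231 320 346
236 316 348
241 319 343
246 319 342
251 322 340
256 325 338
261 325 339
266 326 339
271 327 340
276 328 340
281 330 337
[576.78577824 -91.7263573  198.        ] [619.75643619 -99.03297716 198.        ] 43.58743097366976 -9.650129147991905 [598.27110721 -95.37966723 198.        ]
foot [ 450.52172473 -259.13368893   12.        ]
foot [ 574.42434834 -380.76114512   12.        ]
```

```bash
python3 -m creep '[{"gripper":-1,"tx":0,"ty":0,"tz":0,"spin":-0.105},{"gripper":-1,"tx":-15,"ty":0.5,"tz":0,"spin":0},{"gripper":-1,"tx":-15.5,"ty":0.2,"tz":0,"spin":0},{"gripper":-1,"tx":0,"ty":0,"tz":33,"spin":0},{"gripper":-1,"tx":0,"ty":0,"tz":32,"spin":0},{"gripper":-1,"tx":0,"ty":0,"tz":0,"spin":0}]'
python3 -m creep '[{"gripper":1,"tx":0,"ty":0,"tz":0,"spin":0},{"gripper":1,"tx":0,"ty":0,"tz":0,"spin":0},{"gripper":1,"tx":0,"ty":0,"tz":0,"spin":0},{"gripper":1,"tx":0,"ty":0,"tz":0,"spin":0},{"gripper":1,"tx":0,"ty":0,"tz":0,"spin":0}]'
```

```text
time: 16.88
tcp_pos: [599.1, -96.3, 191.9]
ee_rot: [-179.6, -0.2, 170.5]
contact_force: [-0.7, 0.2, 0.2]
finger_gap: 0.994
time: 17.5
tcp_pos: [600.0, -97.8, 194.6]
ee_rot: [-179.5, 0.1, 170.4]
contact_force: [-2.2, -1.1, 4.6]
finger_gap: 0.117
```

```bash
python3 -m creep '[{"gripper":1,"tx":0,"ty":0,"tz":0,"spin":0.16},{"gripper":1,"tx":0,"ty":0,"tz":0,"spin":0.16},{"gripper":1,"tx":0,"ty":0,"tz":0,"spin":0.16},{"gripper":1,"tx":0,"ty":0,"tz":0,"spin":0.16},{"gripper":1,"tx":0,"ty":0,"tz":0,"spin":0.16},{"gripper":1,"tx":0,"ty":0,"tz":0,"spin":0.16},{"gripper":1,"tx":0,"ty":0,"tz":0,"spin":0.16},{"gripper":1,"tx":0,"ty":0,"tz":0,"spin":0}]'; python3 -c "
from h import *;s=r.read_state();print(s['ft_torque'],s['contact_force'])"
python3 -m creep '[{"gripper":1,"tx":0,"ty":0,"tz":0,"spin":0.1},{"gripper":1,"tx":0,"ty":0,"tz":0,"spin":0.08},{"gripper":1,"tx":0,"ty":0,"tz":0,"spin":0}]'; python3 -c "
from h import *;s=r.read_state();print(s['ft_torque'],s['contact_force'])"
```

```text
time: 18.5
tcp_pos: [599.9, -97.9, 194.6]
ee_rot: [-179.9, 0.5, 106.1]
contact_force: [-3.2, -3.1, 5.3]
finger_gap: 0.113
[-0.23045387  0.6248314  -0.07301645] [-3.2399028  -3.08088667  5.31932643]
time: 18.88
tcp_pos: [599.9, -97.9, 194.6]
ee_rot: [-180.0, 0.5, 95.9]
contact_force: [-3.6, -1.8, 5.5]
finger_gap: 0.116
[-0.195967    0.67605306 -0.09065589] [-3.60548868 -1.77283988  5.49930207]
```

```bash
for i in 1 2; do python3 -m creep '[{"gripper":1,"tx":0,"ty":0,"tz":0,"spin":0.05},{"gripper":1,"tx":0,"ty":0,"tz":0,"spin":0}]'; python3 -c "
from h import *;s=r.read_state();print(s['ft_torque'],s['ee_rot'])"; done
```

```text
time: 19.12
tcp_pos: [599.9, -97.9, 194.6]
ee_rot: [180.0, 0.5, 93.1]
contact_force: [-4.1, -2.8, 6.0]
finger_gap: 0.117
[-0.26085064  0.68736594  0.98381547] [179.99272678   0.51073326  93.11787623]
time: 19.38
tcp_pos: [599.9, -97.9, 194.7]
ee_rot: [180.0, 0.5, 90.3]
contact_force: [-3.8, -2.5, 7.2]
finger_gap: 0.113
[-0.29527286  0.7574581   1.80993854] [179.96821073   0.52989495  90.31733305]
```

The torque rose to 1.8 N·m with the wing at about 88°, so the knob is at its stop. Release it and go over to foot A, spinning so the jaws first centre it in y.

```bash
python3 -m creep '[{"gripper":-1,"tx":0,"ty":0,"tz":0,"spin":0},{"gripper":-1,"tx":0,"ty":0,"tz":0,"spin":0},{"gripper":-1,"tx":0,"ty":0,"tz":0,"spin":0},{"gripper":-1,"tx":0,"ty":0,"tz":-35,"spin":0},{"gripper":-1,"tx":0,"ty":0,"tz":-35,"spin":0},{"gripper":-0.2,"tx":-32,"ty":-30,"tz":0,"spin":0},{"gripper":-0.2,"tx":-32,"ty":-30,"tz":0,"spin":0},{"gripper":-0.2,"tx":-32,"ty":-30,"tz":0,"spin":0}]'
python3 -m creep '[{"gripper":-0.2,"tx":-33,"ty":-31,"tz":20,"spin":0},{"gripper":-0.2,"tx":-33,"ty":-31,"tz":20,"spin":0},{"gripper":-0.2,"tx":0,"ty":0,"tz":0,"spin":0.175},{"gripper":-0.2,"tx":0,"ty":0,"tz":0,"spin":0.175},{"gripper":-0.2,"tx":0,"ty":0,"tz":0,"spin":0.175},{"gripper":-0.2,"tx":0,"ty":0,"tz":0,"spin":0.175},{"gripper":-0.2,"tx":0,"ty":0,"tz":0,"spin":0.175},{"gripper":-0.2,"tx":0,"ty":0,"tz":0,"spin":0.175}]'
python3 -m creep '[{"gripper":-0.2,"tx":0,"ty":0,"tz":0,"spin":0.175},{"gripper":-0.2,"tx":0,"ty":0,"tz":0,"spin":0.175},{"gripper":-0.2,"tx":0,"ty":0,"tz":0,"spin":0.175},{"gripper":-0.2,"tx":0,"ty":0,"tz":0,"spin":0}]'
python3 - <<'E'
from h import *
c,im=shot("wrist","w4");s=r.read_state();print(s['joint_positions'].round(1),s['tcp_pos'],s['ee_rot'])
for X in((449,-261,20),(572,-383,20)):print(proj(c,X))
E
```

```text
time: 20.38
tcp_pos: [509.3, -194.2, 264.8]
ee_rot: [180.0, 0.5, 90.2]
contact_force: [0.6, -0.7, 1.4]
finger_gap: 0.597
time: 21.38
tcp_pos: [448.6, -259.9, 225.3]
ee_rot: [179.6, 0.2, 29.7]
contact_force: [0.9, -0.2, -0.1]
finger_gap: 0.603
time: 21.88
tcp_pos: [448.6, -259.9, 225.3]
ee_rot: [179.5, -0.0, 0.1]
contact_force: [-0.3, -0.1, -1.0]
finger_gap: 0.601
[-34.   14.2  94.1  -0.4  71.4  55.9] [ 448.61738543 -259.95998007  225.27854631] [ 1.79539134e+02 -3.33125308e-02  2.12757922e-01]
[323.2528522  176.29843858]
[434.86162867  66.62516166]
```

View pics/w4.png

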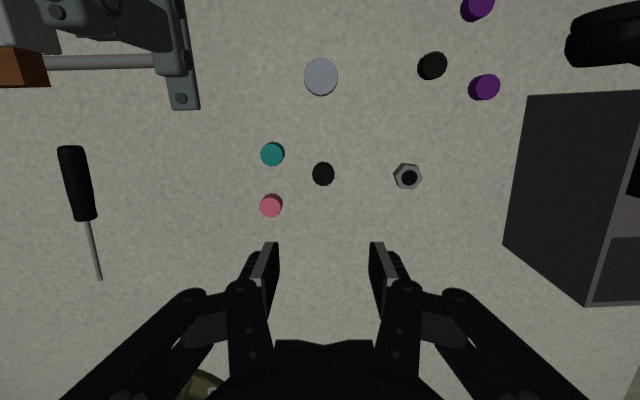

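Foot A is at (323,173), foot B at (432,65), both within 3 px of prediction. Descend and do the centring squeeze.

```bash
python3 -m creep '[{"gripper":-0.2,"tx":1,"ty":1,"tz":45,"spin":0},{"gripper":-0.2,"tx":0,"ty":0,"tz":45,"spin":0},{"gripper":-0.2,"tx":0,"ty":0,"tz":45,"spin":0},{"gripper":-0.2,"tx":0,"ty":0,"tz":45,"spin":0},{"gripper":-0.2,"tx":0,"ty":0,"tz":22,"spin":0},{"gripper":-0.2,"tx":0,"ty":0,"tz":0,"spin":0},{"gripper":0.2,"tx":0,"ty":0,"tz":0,"spin":0},{"gripper":0.5,"tx":0,"ty":0,"tz":0,"spin":0}]'
python3 -m creep '[{"gripper":0.5,"tx":0,"ty":0,"tz":0,"spin":0},{"gripper":0.5,"tx":0,"ty":0,"tz":0,"spin":0},{"gripper":0.5,"tx":0,"ty":0,"tz":0,"spin":0}]'
```

```text
time: 22.92
tcp_pos: [450.4, -263.1, 24.9]
ee_rot: [179.5, -0.1, 0.0]
contact_force: [-0.4, 0.6, 3.9]
finger_gap: 0.302
time: 23.3
tcp_pos: [450.4, -263.0, 24.9]
ee_rot: [179.5, -0.2, 0.0]
contact_force: [-1.6, 0.6, 5.7]
finger_gap: 0.297
```

```bash
python3 -m creep '[{"gripper":-0.2,"tx":0,"ty":0,"tz":0,"spin":0},{"gripper":-0.2,"tx":0,"ty":0,"tz":0,"spin":0},{"gripper":-0.2,"tx":0,"ty":0,"tz":0,"spin":-0.178},{"gripper":-0.2,"tx":0,"ty":0,"tz":0,"spin":-0.178},{"gripper":-0.2,"tx":0,"ty":0,"tz":0,"spin":-0.178},{"gripper":-0.2,"tx":0,"ty":0,"tz":0,"spin":-0.178},{"gripper":-0.2,"tx":0,"ty":0,"tz":0,"spin":-0.178},{"gripper":-0.2,"tx":0,"ty":0,"tz":0,"spin":-0.178}]'
python3 -m creep '[{"gripper":-0.2,"tx":0,"ty":0,"tz":0,"spin":-0.178},{"gripper":-0.2,"tx":0,"ty":0,"tz":0,"spin":-0.178},{"gripper":-0.2,"tx":0,"ty":0,"tz":0,"spin":-0.178},{"gripper":-0.2,"tx":0,"ty":0,"tz":-1.5,"spin":0},{"gripper":0.5,"tx":0,"ty":0,"tz":0,"spin":0},{"gripper":0.5,"tx":0,"ty":0,"tz":0,"spin":0},{"gripper":0.5,"tx":0,"ty":0,"tz":0,"spin":0},{"gripper":0.5,"tx":0,"ty":0,"tz":0,"spin":0}]'
python3 -c "
from h import *;s=r.read_state();print(s['tcp_pos'],s['ee_rot'])"
```

```text
time: 24.3
tcp_pos: [449.7, -262.6, 23.4]
ee_rot: [179.7, 0.4, 61.5]
contact_force: [0.1, -0.4, -0.5]
finger_gap: 0.598
time: 25.3
tcp_pos: [449.9, -262.7, 25.2]
ee_rot: [180.0, 0.5, 91.6]
contact_force: [-1.4, 2.2, 6.1]
finger_gap: 0.294
[ 449.86039413 -262.70209309   25.24711187] [179.95920436   0.48019628  91.63898794]
```

```bash
python3 -m creep '[{"gripper":0.5,"tx":0,"ty":0,"tz":-40,"spin":0},{"gripper":0.5,"tx":0,"ty":0,"tz":-50,"spin":0},{"gripper":0.5,"tx":0,"ty":0,"tz":-50,"spin":0},{"gripper":0.5,"tx":0,"ty":0,"tz":-55,"spin":0},{"gripper":0.5,"tx":40.6,"ty":20.3,"tz":0,"spin":0},{"gripper":0.5,"tx":40.6,"ty":20.3,"tz":0,"spin":0},{"gripper":0.5,"tx":40.6,"ty":20.3,"tz":0,"spin":0}]'
python3 -m creep '[{"gripper":0.5,"tx":40.6,"ty":20.3,"tz":0,"spin":0},{"gripper":0.5,"tx":40.6,"ty":20.3,"tz":0,"spin":0},{"gripper":0.5,"tx":40.6,"ty":20.3,"tz":0,"spin":0},{"gripper":0.5,"tx":0,"ty":0,"tz":20,"spin":0},{"gripper":0.5,"tx":0,"ty":0,"tz":0,"spin":0}]'
python3 - <<'E'
from h import *
c,im=shot("wrist","w5");s=r.read_state();print(s['joint_positions'].round(1),s['tcp_pos'],s['ee_rot'])
q=[595.2,70,.0280];print(P(q,(-33,-85,0)),P(q,(-33,85,0)))
t=s['tcp_pos'];print('rec L,R',proj(c,B(q,0,(-33,85,10))),proj(c,B(q,0,(-33,-85,10))),'foot bot',proj(c,t-[0,0,25]),'glued',proj(c,B(q,0,(33,85,22))))
E
```

```text
time: 26.18
tcp_pos: [507.0, -136.1, 219.0]
ee_rot: [180.0, 0.5, 91.6]
contact_force: [-0.1, -1.1, -1.0]
finger_gap: 0.295
time: 26.8
tcp_pos: [563.2, -13.6, 196.5]
ee_rot: [-179.9, 0.4, 91.7]
contact_force: [-0.4, 0.6, -0.1]
finger_gap: 0.297
[-5.  21.5 88.3 -0.5 70.2 -6.5] [563.52960384 -14.02349108 197.64942207] [-179.94918118    0.46027412   91.70252634]
[564.59262418 -15.89056145   0.        ] [559.83324613 154.04280291   0.        ]
rec L,R [324.00103357 -69.68462468] [323.5210778  227.25730019] foot bot [321.748504   247.26863733] glued [461.35219083 -84.33445294]
```

View pics/w5.png

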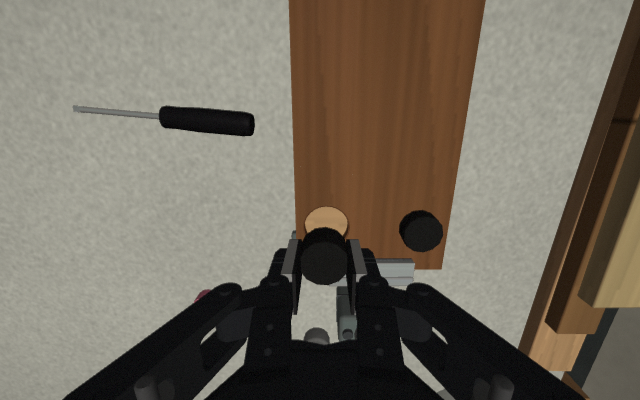

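The held foot is at (324,258) and the recess ellipse is centred at u≈326.5 with its top at v≈206. Check the y direction via the far rim.

```bash
python3 - <<'E'
from h import *
c=cam("wrist");im=cv2.imread("pics/w5.png").astype(int)
q=[595.2,70,.0280];t=r.read_state()['tcp_pos']
print('bright col 326',[(v,int(im[v,326].max())) for v in range(200,234,2)])
print('row 222',[(u,int(im[222,u].max())) for u in list(range(300,312))+list(range(342,354))])
print('mouth far rim',proj(c,B(q,0,(-33,-69,10))),'l/r',proj(c,B(q,0,(-49,-85,10))),proj(c,B(q,0,(-17,-85,10))))
a=np.linspace(0,6.28,60)
bot=np.array([proj(c,t+[14*np.cos(x),14*np.sin(x),-25]) for x in a]);top=np.array([proj(c,t+[14*np.cos(x),14*np.sin(x),-5]) for x in a])
print('foot pred bot v',bot[:,1].min(),bot[:,1].max(),bot[:,0].min(),bot[:,0].max(),'top',top[:,1].min(),top[:,1].max())
print('dark col 322',[(v,int(im[v,322].max())) for v in range(220,292,3)])
print('dark row 255',[(u,int(im[255,u].max())) for u in list(range(294,308))+list(range(340,354))])
for x in(-55,55):print('board edge',x,proj(c,B(q,0,(x,0,10))),proj(c,B(q,0,(x,-50,10))))
for v in(100,180):
  d=im[v,:,2]-im[v,:,0];w=np.where(d[:520]>35)[0];print(v,w.min(),w.max())
E
```

```text
bright col 326 [(200, 100), (202, 101), (204, 101), (206, 120), (208, 171), (210, 171), (212, 172), (214, 173), (216, 172), (218, 167), (220, 166), (222, 166), (224, 171), (226, 169), (228, 13), (230, 15), (232, 10)]
row 222 [(300, 101), (301, 105), (302, 102), (303, 98), (304, 95), (305, 171), (306, 177), (307, 177), (308, 178), (309, 177), (310, 177), (311, 178), (342, 166), (343, 167), (344, 167), (345, 167), (346, 168), (347, 109), (348, 90), (349, 103), (350, 116), (351, 117), (352, 118), (353, 117)]
mouth far rim [322.91447855 205.31039118] l/r [300.8059238 225.9916714] [345.00110597 226.04579862]
foot pred bot v 224.72187713458143 265.5633031681907 298.19374825166807 344.0361856674645 top 240.57662452171982 285.4934292464714
dark col 322 [(220, 165), (223, 168), (226, 170), (229, 11), (232, 13), (235, 11), (238, 14), (241, 15), (244, 27), (247, 27), (250, 24), (253, 29), (256, 21), (259, 27), (262, 27), (265, 24), (268, 23), (271, 24), (274, 23), (277, 26), (280, 25), (283, 27), (286, 164), (289, 165)]
dark row 255 [(294, 67), (295, 31), (296, 11), (297, 15), (298, 17), (299, 13), (300, 14), (301, 12), (302, 23), (303, 23), (304, 26), (305, 24), (306, 24), (307, 24), (340, 26), (341, 26), (342, 24), (343, 25), (344, 25), (345, 25), (346, 23), (347, 8), (348, 8), (349, 11), (350, 12), (351, 9), (352, 27), (353, 66)]
board edge -55 [287.74137651 101.73041084] [290.72034092 179.2036325 ]
board edge 55 [463.85503694 101.96142251] [451.74335502 179.40611579]
100 292 468
180 294 455
```

The model and the picture agree to about 0.5 mm. Descend with a position check just above the mouth.

```bash
python3 -m creep '[{"gripper":0.5,"tx":-2,"ty":1,"tz":12,"spin":0},{"gripper":0.5,"tx":0,"ty":0,"tz":13,"spin":0},{"gripper":0.5,"tx":0,"ty":0,"tz":0,"spin":0},{"gripper":0.5,"tx":0,"ty":0,"tz":0,"spin":0}]'; python3 -c "
from h import *;s=r.read_state();print(s['tcp_pos'],s['ee_rot'],s['contact_force'])"
```

```text
time: 27.35
tcp_pos: [564.9, -16.2, 173.0]
ee_rot: [180.0, 0.5, 91.8]
contact_force: [-0.6, -0.5, -0.2]
finger_gap: 0.3
[564.94547359 -16.20495819 173.03944273] [179.97338455   0.46303105  91.76274016] [-0.62753954 -0.54573774 -0.18683714]
```

```bash
python3 -m creep '[{"gripper":0.5,"tx":0,"ty":0,"tz":5,"spin":0},{"gripper":0.5,"tx":0,"ty":0,"tz":4,"spin":0},{"gripper":0.5,"tx":0,"ty":0,"tz":0,"spin":0}]'
python3 -m creep '[{"gripper":0.5,"tx":0,"ty":0,"tz":3,"spin":0},{"gripper":0.5,"tx":0,"ty":0,"tz":2,"spin":0},{"gripper":0.5,"tx":0,"ty":0,"tz":0,"spin":0}]'
python3 -c "
from h import *;s=r.read_state();print(s['tcp_pos'],s['contact_force'])"
```

```text
time: 27.72
tcp_pos: [564.7, -16.2, 163.5]
ee_rot: [-180.0, 0.5, 91.8]
contact_force: [0.3, 0.3, -1.2]
finger_gap: 0.298
time: 28.1
tcp_pos: [564.8, -16.2, 158.7]
ee_rot: [180.0, 0.5, 91.8]
contact_force: [-0.6, 0.4, -0.6]
finger_gap: 0.293
[564.81029508 -16.21011302 158.67827852] [-0.63650945  0.38070923 -0.55903038]
```

```bash
python3 -m creep '[{"gripper":0.5,"tx":0,"ty":0,"tz":1,"spin":0},{"gripper":0.5,"tx":0,"ty":0,"tz":0,"spin":0}]'
python3 -m creep '[{"gripper":0.5,"tx":0,"ty":0,"tz":0.5,"spin":0},{"gripper":0.5,"tx":0,"ty":0,"tz":0,"spin":0}]'
```

```text
time: 28.35
tcp_pos: [564.9, -16.2, 157.9]
ee_rot: [180.0, 0.5, 91.8]
contact_force: [0.1, 0.4, 0.4]
finger_gap: 0.298
time: 28.6
tcp_pos: [564.9, -16.3, 157.6]
ee_rot: [180.0, 0.5, 91.8]
contact_force: [-1.0, -0.4, 3.2]
finger_gap: 0.294
```

Contact at 157.6, as expected for fully home. Release, lift, go to foot B.

```bash
python3 -m creep '[{"gripper":-0.2,"tx":0,"ty":0,"tz":0,"spin":0},{"gripper":-0.2,"tx":0,"ty":0,"tz":0,"spin":0},{"gripper":-0.2,"tx":0,"ty":0,"tz":-17,"spin":0},{"gripper":-0.2,"tx":0,"ty":0,"tz":-30,"spin":0},{"gripper":-0.2,"tx":0,"ty":0,"tz":-30,"spin":0},{"gripper":-0.2,"tx":-30,"ty":0,"tz":0,"spin":0},{"gripper":-0.2,"tx":-48,"ty":-0.5,"tz":0,"spin":0},{"gripper":-0.2,"tx":-48,"ty":-0.5,"tz":0,"spin":0}]'
python3 -m creep '[{"gripper":-0.2,"tx":-48,"ty":-0.5,"tz":0,"spin":0},{"gripper":-0.2,"tx":-48,"ty":-0.5,"tz":0,"spin":0},{"gripper":-0.2,"tx":-48,"ty":-0.5,"tz":0,"spin":0},{"gripper":-0.2,"tx":-48,"ty":-0.5,"tz":0,"spin":0},{"gripper":-0.2,"tx":-48,"ty":0,"tz":0,"spin":0},{"gripper":-0.2,"tx":0,"ty":0,"tz":25,"spin":0},{"gripper":-0.2,"tx":0,"ty":0,"tz":25,"spin":0}]'
python3 -m creep '[{"gripper":-0.2,"tx":0,"ty":0,"tz":0,"spin":0.178},{"gripper":-0.2,"tx":0,"ty":0,"tz":0,"spin":0.178},{"gripper":-0.2,"tx":0,"ty":0,"tz":0,"spin":0.178},{"gripper":-0.2,"tx":0,"ty":0,"tz":0,"spin":0.178},{"gripper":-0.2,"tx":0,"ty":0,"tz":0,"spin":0.178},{"gripper":-0.2,"tx":0,"ty":0,"tz":0,"spin":0.178},{"gripper":-0.2,"tx":0,"ty":0,"tz":0,"spin":0.178},{"gripper":-0.2,"tx":0,"ty":0,"tz":0,"spin":0.178}]'
python3 -m creep '[{"gripper":-0.2,"tx":0,"ty":0,"tz":0,"spin":0.178},{"gripper":-0.2,"tx":0,"ty":0,"tz":0,"spin":0},{"gripper":-0.2,"tx":0,"ty":0,"tz":0,"spin":0}]'
```

```text
time: 29.6
tcp_pos: [567.8, -142.8, 236.9]
ee_rot: [179.9, 0.5, 91.8]
contact_force: [0.6, 1.0, 0.5]
finger_gap: 0.601
time: 30.48
tcp_pos: [573.1, -382.6, 187.8]
ee_rot: [179.9, 0.5, 91.7]
contact_force: [0.1, 0.1, -0.3]
finger_gap: 0.602
time: 31.48
tcp_pos: [573.4, -382.0, 188.7]
ee_rot: [179.5, 0.0, 9.9]
contact_force: [0.8, 0.0, 0.2]
finger_gap: 0.601
time: 31.85
tcp_pos: [573.3, -381.9, 187.9]
ee_rot: [179.5, -0.1, 0.2]
contact_force: [0.0, 0.8, 0.5]
finger_gap: 0.598
```

```bash
python3 -m creep '[{"gripper":-0.2,"tx":-0.5,"ty":1.5,"tz":45,"spin":0},{"gripper":-0.2,"tx":0,"ty":0,"tz":45,"spin":0},{"gripper":-0.2,"tx":0,"ty":0,"tz":45,"spin":0},{"gripper":-0.2,"tx":0,"ty":0,"tz":29,"spin":0},{"gripper":-0.2,"tx":0,"ty":0,"tz":0,"spin":0},{"gripper":0.2,"tx":0,"ty":0,"tz":0,"spin":0},{"gripper":0.5,"tx":0,"ty":0,"tz":0,"spin":0},{"gripper":0.5,"tx":0,"ty":0,"tz":0,"spin":0}]'
python3 -m creep '[{"gripper":0.5,"tx":0,"ty":0,"tz":0,"spin":0},{"gripper":0.5,"tx":0,"ty":0,"tz":0,"spin":0}]'
python3 -m creep '[{"gripper":-0.2,"tx":0,"ty":0,"tz":0,"spin":0},{"gripper":-0.2,"tx":0,"ty":0,"tz":0,"spin":0},{"gripper":-0.2,"tx":0,"ty":0,"tz":0,"spin":-0.178},{"gripper":-0.2,"tx":0,"ty":0,"tz":0,"spin":-0.178},{"gripper":-0.2,"tx":0,"ty":0,"tz":0,"spin":-0.178},{"gripper":-0.2,"tx":0,"ty":0,"tz":0,"spin":-0.178},{"gripper":-0.2,"tx":0,"ty":0,"tz":0,"spin":-0.178},{"gripper":-0.2,"tx":0,"ty":0,"tz":0,"spin":-0.178}]'
python3 -m creep '[{"gripper":-0.2,"tx":0,"ty":0,"tz":0,"spin":-0.178},{"gripper":-0.2,"tx":0,"ty":0,"tz":0,"spin":-0.178},{"gripper":-0.2,"tx":0,"ty":0,"tz":0,"spin":-0.178},{"gripper":-0.2,"tx":0,"ty":0,"tz":0,"spin":0}]'
```

```text
time: 32.85
tcp_pos: [573.7, -385.4, 25.8]
ee_rot: [179.4, -0.2, 0.0]
contact_force: [-0.3, 0.1, 7.2]
finger_gap: 0.294
time: 33.1
tcp_pos: [573.7, -385.4, 25.8]
ee_rot: [179.4, -0.2, 0.0]
contact_force: [-0.1, -0.1, 6.1]
finger_gap: 0.294
time: 34.1
tcp_pos: [572.8, -384.7, 23.4]
ee_rot: [179.8, 0.4, 61.5]
contact_force: [-0.3, 0.7, 0.4]
finger_gap: 0.605
time: 34.6
tcp_pos: [572.8, -384.7, 23.4]
ee_rot: [180.0, 0.5, 91.7]
contact_force: [0.8, 0.1, -0.6]
finger_gap: 0.607
```

```bash
python3 -m creep '[{"gripper":-0.2,"tx":-0.6,"ty":0,"tz":-1.5,"spin":0},{"gripper":0.5,"tx":0,"ty":0,"tz":0,"spin":0},{"gripper":0.5,"tx":0,"ty":0,"tz":0,"spin":0},{"gripper":0.5,"tx":0,"ty":0,"tz":0,"spin":0},{"gripper":0.5,"tx":0,"ty":0,"tz":0,"spin":0}]'
python3 -c "
from h import *;s=r.read_state();t=s['tcp_pos'];print(t,s['ee_rot'])
R=Ro.from_euler('xyz',s['ee_rot'],degrees=True).as_matrix();print(R.T@(np.array([559.8,154.0,t[2]])-t))"
```

```text
time: 35.22
tcp_pos: [573.0, -385.5, 25.3]
ee_rot: [179.9, 0.5, 91.8]
contact_force: [-0.2, -0.0, 5.0]
finger_gap: 0.296
[ 573.04198898 -385.52530235   25.33915108] [179.94427437   0.49815167  91.75624522]
[539.65729942   3.30387448  -4.68889639]
```

```bash
python3 -m creep '[{"gripper":0.5,"tx":0,"ty":0,"tz":-35,"spin":0},{"gripper":0.5,"tx":0,"ty":0,"tz":-45,"spin":0},{"gripper":0.5,"tx":0,"ty":0,"tz":-45,"spin":0},{"gripper":0.5,"tx":0,"ty":0,"tz":-45,"spin":0},{"gripper":0.5,"tx":0,"ty":0,"tz":-45,"spin":0},{"gripper":0.5,"tx":40,"ty":0,"tz":0,"spin":0},{"gripper":0.5,"tx":48,"ty":0,"tz":0,"spin":0},{"gripper":0.5,"tx":48,"ty":0,"tz":0,"spin":0}]'
python3 -m creep '[{"gripper":0.5,"tx":48,"ty":0,"tz":0,"spin":0},{"gripper":0.5,"tx":48,"ty":0,"tz":0,"spin":0},{"gripper":0.5,"tx":48,"ty":0,"tz":0,"spin":0},{"gripper":0.5,"tx":48,"ty":0,"tz":0,"spin":0},{"gripper":0.5,"tx":48,"ty":0,"tz":0,"spin":0},{"gripper":0.5,"tx":48,"ty":0,"tz":0,"spin":0},{"gripper":0.5,"tx":48,"ty":0,"tz":0,"spin":0},{"gripper":0.5,"tx":48,"ty":0,"tz":0,"spin":0}]'
python3 -m creep '[{"gripper":0.5,"tx":18,"ty":3,"tz":20,"spin":0},{"gripper":0.5,"tx":0,"ty":0,"tz":20,"spin":0},{"gripper":0.5,"tx":0,"ty":0,"tz":0,"spin":0},{"gripper":0.5,"tx":0,"ty":0,"tz":0,"spin":0}]'
python3 - <<'E'
from h import *
c,im=shot("wrist","w6");im=im[:,:,::-1].astype(int);s=r.read_state();t=s['tcp_pos'];print(t,s['ee_rot'])
q=[595.2,70,.0280]
print('mouth far rim',proj(c,B(q,0,(-33,101,10))),'l/r',proj(c,B(q,0,(-49,85,10))),proj(c,B(q,0,(-17,85,10))))
a=np.linspace(0,6.28,60)
bot=np.array([proj(c,t+[14*np.cos(x),14*np.sin(x),-25]) for x in a]);print('foot bot pred',bot.min(0),bot.max(0))
cv2.imwrite("pics/w6.png",im[:320,150:520])
v0=int(proj(c,B(q,0,(-33,85,10)))[1])-4
w=np.where(im[v0,250:400].max(1)>140)[0]+250;print(v0,w.min(),w.max())
E
```

```text
time: 36.22
tcp_pos: [568.0, -246.2, 238.3]
ee_rot: [-180.0, 0.4, 91.7]
contact_force: [1.0, 0.4, -0.7]
finger_gap: 0.298
time: 37.22
tcp_pos: [556.1, 137.7, 235.3]
ee_rot: [-180.0, 0.5, 91.8]
contact_force: [1.1, -0.8, 0.4]
finger_gap: 0.297
time: 37.72
tcp_pos: [559.3, 153.4, 195.8]
ee_rot: [180.0, 0.5, 91.7]
contact_force: [0.6, 0.8, 0.2]
finger_gap: 0.297
[559.37775887 153.42403558 196.13532004] [179.93360863   0.4576969   91.73412652]
mouth far rim [322.16155555 202.7598299 ] l/r [299.77277793 223.77784658] [344.54003008 223.82665748]
foot bot pred [298.22979855 224.8306578 ] [344.15987559 265.73846017]
219 250 346[ WARN:0@0.804] global loadsave.cpp:1063 imwrite_ Unsupported depth image for selected encoder is fallbacked to CV_8U.
```

View pics/w6.png

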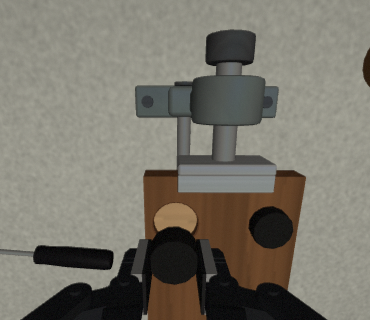

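The left recess spans u≈303–347 and its top is at v≈202, so it is 3 px right of prediction as with the first recess (same camera bias). Target confirmed; descend.

```bash
python3 -m creep '[{"gripper":0.5,"tx":0.8,"ty":0.4,"tz":12,"spin":0},{"gripper":0.5,"tx":0,"ty":0,"tz":12,"spin":0},{"gripper":0.5,"tx":0,"ty":0,"tz":0,"spin":0}]'
python3 -m creep '[{"gripper":0.5,"tx":0,"ty":0,"tz":5,"spin":0},{"gripper":0.5,"tx":0,"ty":0,"tz":3,"spin":0},{"gripper":0.5,"tx":0,"ty":0,"tz":0,"spin":0}]'
python3 -m creep '[{"gripper":0.5,"tx":0,"ty":0,"tz":2,"spin":0},{"gripper":0.5,"tx":0,"ty":0,"tz":0,"spin":0}]'
```

```text
time: 38.15
tcp_pos: [558.9, 154.4, 170.1]
ee_rot: [-179.9, 0.5, 91.8]
contact_force: [-0.2, -0.4, 0.4]
finger_gap: 0.296
time: 38.52
tcp_pos: [559.4, 154.5, 163.3]
ee_rot: [180.0, 0.5, 91.8]
contact_force: [-0.6, 0.5, -0.8]
finger_gap: 0.299
time: 38.78
tcp_pos: [559.4, 154.4, 161.4]
ee_rot: [180.0, 0.5, 91.8]
contact_force: [-0.5, 0.2, -0.8]
finger_gap: 0.298
```

Below rim level without force; it is entering.

```bash
python3 -m creep '[{"gripper":0.5,"tx":0,"ty":0,"tz":2.5,"spin":0},{"gripper":0.5,"tx":0,"ty":0,"tz":0,"spin":0}]'
python3 -m creep '[{"gripper":0.5,"tx":0,"ty":0,"tz":1,"spin":0},{"gripper":0.5,"tx":0,"ty":0,"tz":0,"spin":0}]'
python3 -m creep '[{"gripper":0.5,"tx":0,"ty":0,"tz":0.6,"spin":0},{"gripper":0.5,"tx":0,"ty":0,"tz":0,"spin":0}]'
```

```text
time: 39.02
tcp_pos: [559.3, 154.4, 158.8]
ee_rot: [-180.0, 0.5, 91.8]
contact_force: [-1.0, -0.1, -0.5]
finger_gap: 0.297
time: 39.28
tcp_pos: [559.4, 154.4, 157.9]
ee_rot: [180.0, 0.5, 91.8]
contact_force: [-0.9, 1.0, -0.5]
finger_gap: 0.293
time: 39.52
tcp_pos: [559.4, 154.4, 157.6]
ee_rot: [180.0, 0.5, 91.8]
contact_force: [-2.0, 0.2, 3.9]
finger_gap: 0.296
```

```bash
python3 -m creep '[{"gripper":-0.2,"tx":0,"ty":0,"tz":0,"spin":0},{"gripper":-0.2,"tx":0,"ty":0,"tz":0,"spin":0},{"gripper":-0.2,"tx":0,"ty":0,"tz":-17,"spin":0},{"gripper":-0.2,"tx":0,"ty":0,"tz":-40,"spin":0},{"gripper":-0.2,"tx":0,"ty":0,"tz":-45,"spin":0},{"gripper":-0.2,"tx":-40,"ty":0,"tz":-15,"spin":0},{"gripper":-0.2,"tx":-45,"ty":0,"tz":-15,"spin":0},{"gripper":-0.2,"tx":-45,"ty":0,"tz":-15,"spin":0}]'
python3 -m creep '[{"gripper":-0.2,"tx":-45,"ty":0,"tz":-15,"spin":0},{"gripper":-0.2,"tx":-45,"ty":0,"tz":-15,"spin":0},{"gripper":-0.2,"tx":-45,"ty":0,"tz":-15,"spin":0},{"gripper":-0.2,"tx":-45,"ty":0,"tz":-15,"spin":0},{"gripper":-0.2,"tx":-30,"ty":0,"tz":0,"spin":0},{"gripper":-0.2,"tx":0,"ty":0,"tz":0,"spin":0}]'
python3 - <<'E'
from h import *
c,im=shot("wrist","w7");c2,i2=shot("top","t7")
o=np.zeros((600,640,3),np.uint8);o[:400]=im[:,:,::-1];o[405:600,:]=cv2.resize(i2[150:275,210:470,::-1],(406,195)).shape and cv2.resize(i2[150:229,210:470,::-1],(640,195),interpolation=cv2.INTER_CUBIC)
cv2.imwrite("pics/fin.png",o)
q=[595.2,70,.028]
a=[proj(c,P(q,(0,y,198))) for y in(-190,-146)];print('wing ends if tight',a)
print([proj(c,B(q,0,(x,y,22))).round() for x in(-33,33) for y in(-85,85)],r.read_state()['tcp_pos'])
E
```

```text
time: 40.52
tcp_pos: [563.2, 24.4, 307.3]
ee_rot: [179.9, 0.5, 91.8]
contact_force: [0.6, -0.2, -0.1]
finger_gap: 0.602
time: 41.28
tcp_pos: [569.5, -185.4, 368.0]
ee_rot: [180.0, 0.5, 91.6]
contact_force: [0.1, -0.6, -0.2]
finger_gap: 0.6
wing ends if tight [array([353.77824167, 121.16683215]), array([355.37637042,  74.61127567])]
[array([322.,  16.]), array([ 321., -211.]), array([384.,  16.]), array([ 398., -211.])] [ 569.72144032 -183.42405522  367.79631385]
```

View pics/fin.png

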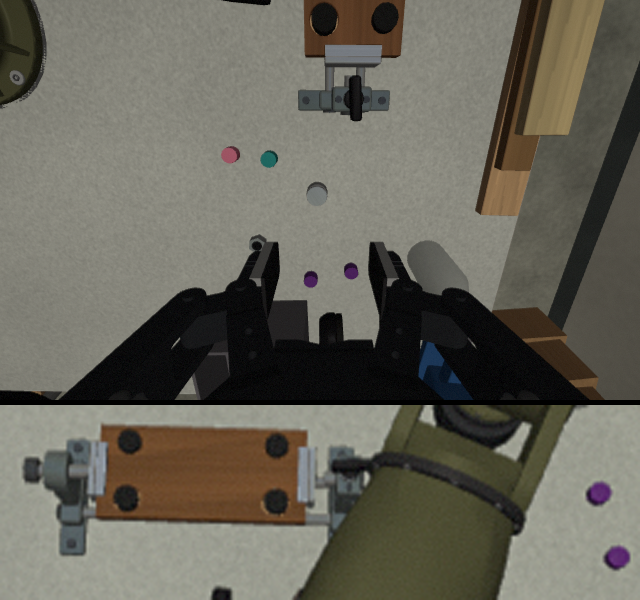

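All four feet sit in the board, and the wing lies along the frame's y axis at (356,75)–(356,122), as predicted for fully tight. Hand in.

```bash
python3 -c "
from workcell import r;print(r.finish_job())"
```

```text
the job is handed in; nothing more can be done
None
```

The job is handed in at about 41 s of the 72 s allowed: the board is turned level, the knob is tight, and both black feet are in the two empty recesses, in that order.

**Last checks**
- **Board:** my picture fit after turning gave about 0.02 rad from level. Both feet touched bottom at a TCP height of 157.6 mm, which puts the recess floor at about 132.3 mm against the expected 132 mm. That means about 0.01 rad.
- **Knob:** I turned it until the torque rose to 1.8 N·m at the stop. The final picture shows the wing along the frame's long axis, where it should be when fully tight.
- **Feet:** each went in without force and stopped on the floor at 3–4 N. The last pictures show all four feet in the board, and the wrist and the top view agree.
- **Other objects:** the ones I could see in the last picture looked undisturbed, but I did not measure their positions. The glue bottle, tape roll and most of the screwdriver were not in that view.

**Problems on the way**
- **Tool tilt:** an early spin drove the last joint to its range limit and tilted the tool by nearly 6°. I took that out at the opposite limit, leaving about 0.5°.
- **Calibration:** the wrist camera disagreed with contact positions by 2–3 mm. I corrected for this by squeezing each foot to centre it and by using the gripped knob's position.

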